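Set out the sharpening stones

ROBOT

A 6-joint arm with a two-finger parallel gripper is mounted at the origin on a cart in front of the work surface, level with it; the furniture and walls round the work are solid. World frame = base frame: x ahead of the robot, y to its left, z up, the work surface at z = 0. Lengths are in m, angles in rad, forces in N, time in s.
With the tool pointing down it reaches from about 0.35 to 0.975 m from the base axis. Payload 4.9 kg.
Tool frame: the origin (TCP) lies at the very end of the fingers, on their centre line; the grasp point (between the pads) lies 19 mm behind it; z points along the fingers, y is the line along which they close (so a half turn about z gives the same grasp; the last joint's range is limited). The gripper opens to 85 mm and grips with 20 to 120 N. Pads are 22 mm wide; open, the fingers measure 114 mm over their backs; the gripper's body (76 mm by 85 mm) begins 54 mm behind the grasp point. The pads swing forward as they close: fully open they stand 13 mm farther back than shut.
Start: joints at [-1.362, 0.053, 1.613, -0, 1.476, -0.119], TCP at [0.201, -0.592, 0.231] pointing down, gripper open.
Joint ranges: [-3.01, 3.01], [-1.01, 2.22], [0.06, 2.58], [-1.02, 4.17], [0.09, 2.62], [-3.14, 3.14]. Speed limits (rad/s): [2.57, 2.57, 3.14, 3.14, 3.14, 3.14].

INTERFACE

Orientations are given as a unit quaternion [w, x, y, z].
In Python, from plant import * gives the robot as it stands.
- The arm moves only by the tool jog_arm, never from a script. Its argument "moves" is a list that holds one entry, the list of rows, each a list of 7 numbers: the finger opening in cm, from 0 to 8.54, then the shift along the tool's x, y, z in cm, then the turn, a rotation vector about the tool's x, y, z in rad. A call has 1 to 20 rows; each row shifts and turns the commanded pose from where the row before left it, along the tool's axes as they then stand; what a row does not reach is not made up. A row lasts 1/12 s, in which the tool goes at most 41.7 mm and 7.16 degrees, less where a joint would pass 70% of its speed; a pose out of reach is approached as far as the arm can. A call is refused whole if a number of a shift passes 4.17 or a number of a turn 0.125, either way. A call with a gripper value outside its range is refused whole. The fingers move at their own pace and stop on an object; the grip force is fixed at half the most. Time passes only in rows, so rows that do not move let the fingers close. It gives the time, the measured TCP pose, the force, the opening and the grip force at its end, in the units of the state.
- state(): the state, without advancing time (a new reading comes with each control period).
- grab_frame(name): name is "scene" or "top" or "wrist"; returns a dict with "color" (480x640x3 uint8, blue, green, red), "depth" (480x640 float32, m along the optical axis (not along the pixel's ray), 0 where there is no reading), "fx", "fy", "cx", "cy" (pixels), "k1" (the pictures are not rectified: a ray, as slopes to the right and down, at radius r is drawn at 1 + k1 r^2 times it, then the intrinsics apply), "R" (3x3) and "t" (3): a world point X has camera coordinates R X + t. Camera axes: x right, y down, z forward; pixel columns grow to the right and rows downward; lengths in m; the calibration is good to about 2 mm. A picture is of the moment at which its call begins.
- job_done(): hands the job in; it is judged then, once.
Trained networks look in a picture, given as the dict that the camera call returned (one of the last four; its "shot" number tells which), for a name from the list of things; names that differ only in an ending like _2 or _b are one class to them, and where a whole thing is asked for, a point or a joint stands for the part that bears it (a point fixed in the world has none). Each returns a list of dicts, best first, with "p" (0 to 1); they miss things now and then, are a little off and sometimes report something else, mostly with a low value. They report only what shows in the picture. A call takes as long as a camera call. They do not tell look-alikes from the thing itself.
- recognise(name, picture): "rect" ([centre column, centre row, width, height] in pixels, round what is visible of it).
- regions_of(name, picture): "pixels" (480x640 bool, what is visible of it) and "rect" ([centre column, centre row, width, height] in pixels, round what is visible of it).
The state is a dict: "time": time; "joint_pos": joint angles; "joint_vel": joint speeds; "joint_efforts": joint torques, N m; "tool_pos": TCP position; "tool_rot": TCP orientation; "contact_force": force on the tool from outside, world axes, zero at the start; "ft_torque": the same for the moment, N m; "gripper_width": opening from 0.0 (shut) to 1.0 (fully open); "grasp_force": force on a finger pad.
Only numpy, scipy, OpenCV 4.12 (cv2) and the standard library are available. Lean on these libraries where they do the work, as an engineer would, in place of code of your own. Each camera call takes 0.05 s, during which the arm holds its last target. There are 200 camera calls.

TASK

Get the sharpening bench ready: take the two piles of sharpening stones apart and set every stone flat, the same face up as it lies now, and fully home in the one wooden cradle whose pocket is made for its shape and size. The stones are brittle, so set each one down before you let go of it and never let one drop.

Things in the scene. Friction and masses are not known exactly. Their poses are not given: they have to be found in the camera images.
- stone_long: Grey two-layer sharpening stone, the longest stone, rectangular: 130 long (own x) x 40 wide (own y) x 26 high mm, about 310 g. Origin at the centre of its underside, z up; yaw varies. Lies flat on the bench as the foot of one pile.
- stone_broad: Grey two-layer sharpening stone, the broadest stone, rectangular and rather short: 88 long (own x) x 46 wide (own y) x 26 high mm, about 240 g. Origin at the centre of its underside, z up; yaw varies. Lies flat on the bench as the foot of the other pile.
- stone_round: Grey two-layer sharpening stone, the round, puck-shaped stone: 46 in diameter x 26 high mm, about 100 g. Origin at the centre of its underside, z up; yaw varies. Lies on top of the long or of the broad stone (varies).
- stone_narrow: Grey two-layer sharpening stone, the long slim rectangular stone: 84 long (own x) x 30 wide (own y) x 26 high mm, about 150 g. Origin at the centre of its underside, z up; yaw varies. Lies on top of whichever of the long and the broad stone the round one is not on.
- stone_small: Grey two-layer sharpening stone, the smallest stone, a little rectangular bar: 50 long (own x) x 22 wide (own y) x 24 high mm, about 60 g. Origin at the centre of its underside, z up; yaw varies. Lies as third and topmost on the pile whose foot is the long stone, on top of the round or the narrow stone.
- cradle_long: Rectangular wooden cradle for the long stone, fixed, in a row of five (order varies) on a 3 mm mat: outside 152 x 62, bevelled pocket 136 x 46 (144 x 54 at the mouth), thumb cut-outs 40 wide, 16 high (mm), pocket 10 mm deep over a 6 mm floor; the seated stone stands 16 mm proud. Neighbours 70 mm apart. Origin: centre of its underside, 3 mm above the bench; x along the pocket, y across, z up.
- cradle_broad: Rectangular wooden cradle for the broad stone, fixed, in a row of five (order varies) on a 3 mm mat: outside 110 x 68, bevelled pocket 94 x 52 (102 x 60 at the mouth), thumb cut-outs 36 wide, 16 high (mm), pocket 10 mm deep over a 6 mm floor; the seated stone stands 16 mm proud. Neighbours 70 mm apart. Origin: centre of its underside, 3 mm above the bench; x along the pocket, y across, z up.
- cradle_round: Square wooden cradle for the round stone, fixed, in a row of five (order varies) on a 3 mm mat: outside 68 x 68, round pocket 53 in diameter (59 at the mouth), no cut-outs, 16 high (mm), pocket 10 mm deep over a 6 mm floor; the seated stone stands 16 mm proud. Neighbours 70 mm apart. Origin: centre of its underside, 3 mm above the bench; x along the pocket, y across, z up.
- cradle_narrow: Rectangular wooden cradle for the narrow stone, fixed, in a row of five (order varies) on a 3 mm mat: outside 106 x 52, bevelled pocket 90 x 36 (98 x 44 at the mouth), thumb cut-outs 34 wide, 16 high (mm), pocket 10 mm deep over a 6 mm floor; the seated stone stands 16 mm proud. Neighbours 70 mm apart. Origin: centre of its underside, 3 mm above the bench; x along the pocket, y across, z up.
- cradle_small: Rectangular wooden cradle for the small stone, fixed, in a row of five (order varies) on a 3 mm mat: outside 72 x 44, bevelled pocket 56 x 28 (64 x 36 at the mouth), thumb cut-outs 26 wide, 16 high (mm), pocket 10 mm deep over a 6 mm floor; the seated stone stands 14 mm proud. Neighbours 70 mm apart. Origin: centre of its underside, 3 mm above the bench; x along the pocket, y across, z up.
There are look-alikes about, which are no part of the job. What is shaped like the cradle_small but blue is not meant.

How it is judged:
At the end, for the whole second after the job is handed in: Each stone lies in its own cradle: centre within 8 mm of the cradle's, underside 3 to 9 mm above the cradle's underside (floor at 6 mm), level within 0.07 rad, rectangular stones along the pocket within 0.2 rad, all let go and at rest (horizontal distance between stone_long and cradle_long below 0.008 m and z of stone_long in the frame of cradle_long between 0.003 and 0.009 m and angle between each of stone_long, stone_broad, stone_round, stone_narrow, stone_small's own z axis and vertical below 0.07 rad and linear speed of each of stone_long, stone_broad, stone_round, stone_narrow, stone_small below 0.02 m/s and contact force between each of stone_long, stone_broad, stone_round, stone_narrow, stone_small and the fingers below 0.05 N and angle between the x axis of stone_long and the x axis of cradle_long, either way round below 0.2 rad and horizontal distance between stone_broad and cradle_broad below 0.008 m and z of stone_broad in the frame of cradle_broad between 0.003 and 0.009 m and angle between the x axis of stone_broad and the x axis of cradle_broad, either way round below 0.2 rad and horizontal distance between stone_round and cradle_round below 0.008 m and z of stone_round in the frame of cradle_round between 0.003 and 0.009 m and horizontal distance between stone_narrow and cradle_narrow below 0.008 m and z of stone_narrow in the frame of cradle_narrow between 0.003 and 0.009 m and angle between the x axis of stone_narrow and the x axis of cradle_narrow, either way round below 0.2 rad and horizontal distance between stone_small and cradle_small below 0.008 m and z of stone_small in the frame of cradle_small between 0.003 and 0.009 m and angle between the x axis of stone_small and the x axis of cradle_small, either way round below 0.2 rad); the robot touches nothing.
It fails at once if the long stone is let fall (moves faster than 0.7 m/s, the speed of a 25 mm fall, while no finger touches it) (linear speed of stone_long above 0.7 m/s and contact force between stone_long and the fingers below 0.02 N).
It fails at once if the broad stone is let fall (moves faster than 0.7 m/s, the speed of a 25 mm fall, while no finger touches it) (linear speed of stone_broad above 0.7 m/s and contact force between stone_broad and the fingers below 0.02 N).
It fails at once if the round stone is let fall (moves faster than 0.7 m/s, the speed of a 25 mm fall, while no finger touches it) (linear speed of stone_round above 0.7 m/s and contact force between stone_round and the fingers below 0.02 N).
It fails at once if the narrow stone is let fall (moves faster than 0.7 m/s, the speed of a 25 mm fall, while no finger touches it) (linear speed of stone_narrow above 0.7 m/s and contact force between stone_narrow and the fingers below 0.02 N).
It fails at once if the small stone is let fall (moves faster than 0.7 m/s, the speed of a 25 mm fall, while no finger touches it) (linear speed of stone_small above 0.7 m/s and contact force between stone_small and the fingers below 0.02 N).
It also fails if it takes over 115 s, if anything falls off the work surface, if the arm or the gripper's body presses on something with over 40 N, if the wrist force passes 120 N, or if a joint passes its speed limit or range.

## Working session

There is one attempt and no reset: what is moved stays moved. The work goes in short steps, Python scripts to look and compute and a tool call to move; the robot and the scene stay as the last step left them, time stands still between calls to the robot, and variables do not carry over. Pictures are saved under pics/ and viewed, at most 14 in all, crops included, and the job is handed in when it is done.

Besides the shell and the picture viewer there is one more tool, called after "Call:" by a JSON object that holds its "op" and its "data". jog_arm: Moves the arm, as the interface text tells. Its arguments: {"type":"object","properties":{"moves":{"type":"array"}},"required":["moves"]}

```bash
mkdir -p pics; ls; python3 - <<'E'
from plant import *
import cv2,numpy as np
s=state();print(s['time'],s['tool_pos'],s['tool_rot'],s['gripper_width'])
a=grab_frame("top");b=grab_frame("scene")
for n,f in(("top",a),("scene",b)):
    cv2.imwrite(f"pics/{n}0.png",f["color"]);print(n,f["R"],f["t"],f["fx"],f["fy"],f["cx"],f["cy"],f["k1"])
for n in "stone_long stone_broad stone_round stone_narrow stone_small cradle_long cradle_broad cradle_round cradle_narrow cradle_small".split():
    print(n,[(round(d["p"],2),[int(v) for v in d["rect"]]) for d in recognise(n,a)[:3]])
E
```

```text
pics
0.0 [ 0.2010906  -0.59110925  0.23004497] [-1.03306048e-03  9.86598425e-01  1.63163959e-01 -4.76842756e-05] 1.004207047938718
top [[ 0.48285893 -0.87569395 -0.00271292]
 [-0.83118192 -0.45733535 -0.31619771]
 [ 0.27565171  0.15493382 -0.94868944]] [-0.44003288  0.42466925  1.1287005 ] 552.6795799700614 552.6795799700614 306.86726242975016 235.7062258219264 -0.16682571680042813
scene [[ 0.98890035 -0.14795869 -0.01357662]
 [-0.10517863 -0.63256439 -0.76733288]
 [ 0.10494548  0.76024372 -0.64110524]] [-6.05178632e-01 -1.94478990e-04  1.19882412e+00] 510.52435598609026 510.52435598609026 316.7387295416981 241.5106312270729 -0.04485673406762598
stone_long [(0.97, [332, 350, 59, 40]), (0.23, [305, 299, 60, 51])]
stone_broad [(0.58, [385, 322, 45, 32])]
stone_round [(0.58, [391, 319, 18, 21]), (0.45, [383, 321, 48, 29])]
stone_narrow [(0.55, [333, 349, 41, 23])]
stone_small [(0.53, [334, 344, 26, 19])]
cradle_long [(0.75, [246, 196, 67, 54])]
cradle_broad [(0.9, [305, 300, 59, 50])]
cradle_round [(0.84, [292, 271, 41, 38]), (0.64, [335, 344, 25, 17])]
cradle_narrow [(0.61, [260, 221, 52, 39])]
cradle_small [(0.89, [267, 120, 29, 26]), (0.79, [274, 247, 32, 30]), (0.27, [389, 320, 20, 18])]
```

```bash
python3 - <<'E'
import cv2
a=cv2.imread("pics/top0.png")
cv2.imwrite("pics/top0c.png",cv2.resize(a[90:390,200:460],None,fx=2,fy=2,interpolation=cv2.INTER_CUBIC)[:600])
E
```

```text
(no output)
```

View pics/top0c.png

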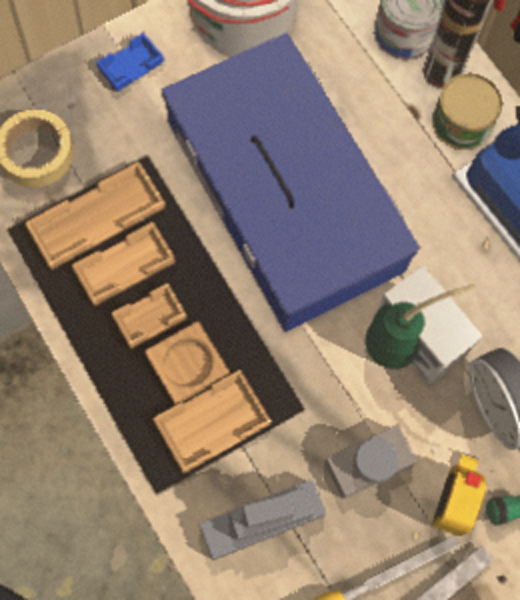

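View pics/scene0.png

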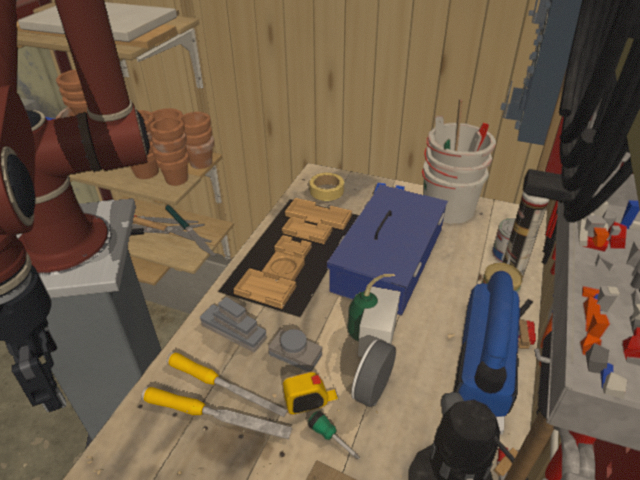

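The close crop (scale 2, offset 200,90) shows:
- **Long pile:** at (332,350), long stone with the narrow and small stones on it.
- **Broad pile:** at (387,320), broad stone with the round stone on it.
- **Wooden cradles on the mat:** long (246,196), narrow (260,221), small (274,247), round (292,271), broad (305,300).
- **Possible confusions:** the blue dish at (267,120) resembles cradle_small, and the white box at (415,250) and the file blades could also mislead. I choose the wooden small cradle at (274,247).

```bash
cat >h.py <<'E'
from plant import *
import cv2,numpy as np
def rays(f,uv):
    K=np.array([[f["fx"],0,f["cx"]],[0,f["fy"],f["cy"]],[0,0,1.]])
    return cv2.undistortPoints(np.float64(uv).reshape(-1,1,2),K,np.array([f["k1"],0,0,0,0]))[:,0]
def cloud(f,mask=None):
    m=f["depth"]>0
    if mask is not None:m&=mask
    v,u=np.nonzero(m);n=rays(f,np.c_[u,v]);d=f["depth"][v,u]
    X=np.c_[n*d[:,None],d]
    return (X-f["t"])@f["R"],np.c_[u,v]
def atz(f,uv,z):
    n=rays(f,uv);d=np.c_[n,np.ones(len(n))]@f["R"];o=-f["R"].T@f["t"]
    return o+d*((z-o[2])/d[:,2])[:,None]
def rect(P):
    (c,s,a)=cv2.minAreaRect(np.float32(P[:,:2]*1000))
    if s[0]<s[1]:s=s[::-1];a+=90
    a=(a+90)%180-90
    return np.round(c,1),np.round(s,1),round(a,1)
def proj(f,X):
    K=np.array([[f["fx"],0,f["cx"]],[0,f["fy"],f["cy"]],[0,0,1.]])
    return cv2.projectPoints(np.float64(X),cv2.Rodrigues(f["R"])[0],f["t"],K,np.array([f["k1"],0,0,0,0]))[0][:,0]
E
python3 - <<'E'
from h import *
f=grab_frame("top")
for n in "stone_long stone_broad stone_round stone_narrow stone_small cradle_long cradle_broad cradle_round cradle_narrow cradle_small".split():
    for r in regions_of(n,f)[:2]:
        P,_=cloud(f,r["pixels"])
        if len(P)<20: continue
        t=np.percentile(P[:,2],90) if n[0]=='s' else .019
        Q=P[abs(P[:,2]-t)<.006]
        print(n,round(r["p"],2),np.round(r["rect"]),"zs",np.round(np.percentile(P[:,2],[5,50,90,97]),3),*rect(Q),len(Q))
P,uv=cloud(f)
for nm,c in(("Lpile",(332,350)),("Bpile",(387,320)),("mat",(275,250))):
    pass
# tall obstacles
for c in [(320,180),(415,255),(440,330)]:
    m=np.hypot(*(uv-c).T)<12;print(c,np.round(np.median(P[m],0),3))
w=grab_frame("wrist");print(w["R"],w["t"],w["fx"],-w["R"].T@w["t"],state()["tool_pos"])
E
```

```text
stone_long 0.72 [332. 352.  62.  36.] zs [0.01  0.026 0.029 0.031] [ 400.6 -339.6] [131.1  41.4] -39.6 479
stone_long 0.2 [333. 344.  30.  19.] zs [0.069 0.076 0.079 0.08 ] [ 404.1 -342.4] [49.2 20.3] -46.2 221
stone_broad 0.85 [386. 322.  45.  31.] zs [0.005 0.025 0.029 0.033] [ 511.7 -413.4] [89.4 45. ] -36.0 398
stone_round 0.75 [392. 318.  23.  22.] zs [0.031 0.051 0.054 0.055] [ 509.2 -417.3] [43.9 42.8] 89.1 325
stone_round 0.59 [260. 222.  49.  40.] zs [0.005 0.01  0.018 0.021] [580.4 -63.4] [104.9  53.4] -32.2 306
stone_narrow 0.92 [335. 346.  42.  24.] zs [0.027 0.052 0.055 0.059] [ 406.4 -346.3] [84.2 29.8] -44.5 285
stone_small 0.63 [335. 345.  25.  21.] zs [0.059 0.076 0.078 0.08 ] [ 404.2 -342.3] [49.2 20.5] -46.2 227
cradle_long 0.72 [335. 348.  44.  21.] zs [0.038 0.052 0.054 0.056] [0. 0.] [0. 0.] 0.0 0
cradle_long 0.6 [247. 198.  69.  54.] zs [0.005 0.01  0.018 0.021] [616.9  -3. ] [150.2  64.3] -30.1 423
cradle_broad 0.55 [306. 301.  61.  46.] zs [0.005 0.01  0.018 0.02 ] [ 468.1 -240.4] [109.9  68.8] -30.4 355
cradle_broad 0.37 [334. 346.  24.  16.] zs [0.065 0.076 0.078 0.08 ] [0. 0.] [0. 0.] 0.0 0
cradle_narrow 0.56 [263. 222.  53.  39.] zs [0.005 0.01  0.018 0.021] [580.8 -62.4] [105.3  54.9] -31.3 284
cradle_small 0.63 [274. 249.  35.  32.] zs [0.005 0.01  0.019 0.021] [ 539.8 -119.1] [71.6 44.8] -32.3 205
cradle_small 0.6 [267. 123.  33.  25.] zs [0.    0.007 0.016 0.018] [814.5  64.5] [71.9 46.2] -26.0 114
(320, 180) [ 0.707 -0.146  0.085]
(415, 255) [ 0.651 -0.405  0.085]
(440, 330) [ 0.547 -0.527  0.007]
[[ 3.22227600e-01 -9.46662209e-01  1.88504163e-04]
 [-9.10262430e-01 -3.09783041e-01  2.74693968e-01]
 [-2.59984003e-01 -8.86855665e-02 -9.61531689e-01]] [-0.62520911 -0.0362115   0.37896103] 421.3524524228858 [ 0.26702147 -0.56947118  0.37444798] [ 0.20122594 -0.59171255  0.23132546]
```

Call:
{"op": "jog_arm", "data": {"moves": [[[5, 2.73, -1.71, 0, 0, 0, 0], [5, 2.73, -1.71, 0, 0, 0, 0], [5, 2.73, -1.71, 0, 0, 0, 0], [5, 2.73, -1.71, 0, 0, 0, 0], [5, 2.73, -1.71, 0, 0, 0, 0], [5, 2.73, -1.71, 0, 0, 0, 0], [5, 2.73, -1.71, 0, 0, 0, 0], [5, 2.73, -1.71, 0, 0, 0, 0], [5, 2.73, -1.71, 0, 0, 0, 0], [5, 2.73, -1.71, 0, 0, 0, 0], [5, 0, 0, 0, 0, 0, 0.113], [5, 0, 0, 0, 0, 0, 0.113], [5, 0, 0, 0, 0, 0, 0.113], [5, 0, 0, 0, 0, 0, 0.113], [5, 0, 0, 0, 0, 0, 0.113], [5, 0, 0, 0, 0, 0, 0.113], [5, 0, 0, 0, 0, 0, 0.113], [5, 0, 0, 0, 0, 0, 0.113], [5, 0, 0, 0, 0, 0, 0.113], [5, 0, 0, 0, 0, 0, 0.113]]]}}

```text
time: 2.87
tool_pos: [0.4046, -0.3419, 0.2314]
tool_rot: [0.0, 0.92, -0.393, 0.0]
contact_force: [-1.0, 0.5, 0.3]
gripper_width: 0.584
grasp_force: 0.0
```

```bash
cat >>h.py <<'E'
def yaw(s):
    w,x,y,z=s["tool_rot"];return np.degrees(np.arctan2(2*(x*y+w*z),1-2*(y*y+z*z)))
def go(x,y,z,a):
    "x,y,z mm, a deg: prints tool-frame shift (cm) before the turn, turn (rad), shift after the turn"
    s=state();p=np.array(s["tool_pos"])*1000;y0=yaw(s);d=(np.array([x,y,z])-p)/10
    t=(a-y0+180)%360-180
    def loc(k):
        k=np.radians(k);return np.round([d[0]*np.cos(k)+d[1]*np.sin(k),d[0]*np.sin(k)-d[1]*np.cos(k),-d[2]],2)
    print("at",np.round(p,1),round(y0,1),"shift before",loc(y0),"turn",round(-np.radians(t),3),"shift after",loc(a))
def stones(f,names):
    for n in names:
        for r in regions_of(n,f)[:1]:
            P,_=cloud(f,r["pixels"])
            if len(P)<20: continue
            t=np.percentile(P[:,2],80);Q=P[abs(P[:,2]-t)<.006]
            print(n,round(r["p"],2),"top",round(t,4),*rect(Q),len(Q))
E
python3 - <<'E'
from h import *
f=grab_frame("wrist");cv2.imwrite("pics/w1.png",f["color"])
stones(f,["stone_small","stone_narrow","stone_long","cradle_broad"])
go(404,-342,56,-46)
g=grab_frame("top");P,_=cloud(g)
for a in (0,1):
    m=(P[:,0]>.53)&(P[:,0]<.68)&(P[:,1]>-.47)&(P[:,1]<-.33)&(P[:,2]>(.02,.09)[a]);print(np.round(P[m].min(0),3),np.round(P[m].max(0),3),m.sum())
E
```

```text
stone_small 0.56 top 0.0771 [ 404.5 -343.8] [50.  21.6] -46.6 2031
stone_narrow 0.92 top 0.053 [ 406.5 -347.4] [83.9 29.9] -43.2 1789
stone_long 0.57 top 0.0271 [ 399.7 -341.5] [129.9  40. ] -39.9 2796
cradle_broad 0.65 top 0.0155 [ 468.3 -241.7] [110.   68.9] -31.3 5564
at [ 404.6 -341.9  231.4] -45.8 shift before [-0.04  0.05 17.54] turn 0.003 shift after [-0.04  0.05 17.54]
[ 0.53 -0.47  0.02] [ 0.68  -0.343  0.188] 1851
[ 0.629 -0.447  0.09 ] [ 0.679 -0.359  0.188] 233
```

View pics/w1.png

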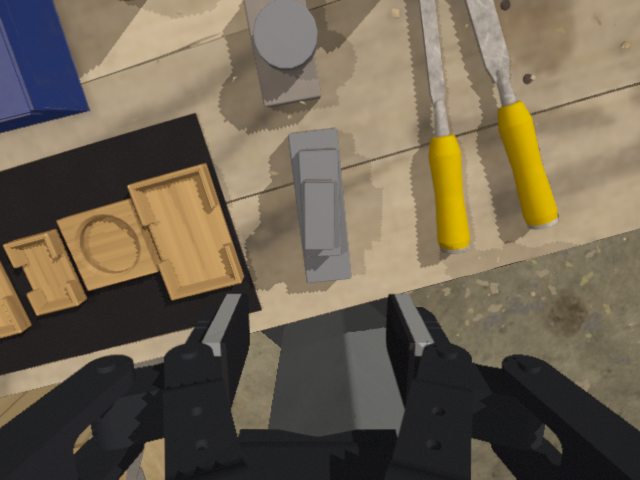

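The picture shows the long pile at (320,205) with the small stone on top at (320,215), the broad stone with the round one on it at (285,50), and the broad cradle at (185,230). The fingers are in line with the small stone.

Call:
{"op": "jog_arm", "data": {"moves": [[[5, 0.13, 0.14, 2.5, 0, 0, 0.014], [5, 0, 0, 2.5, 0, 0, 0], [5, 0, 0, 2.5, 0, 0, 0], [5, 0, 0, 2.5, 0, 0, 0], [5, 0, 0, 2.5, 0, 0, 0], [5, 0, 0, 2.5, 0, 0, 0], [5, 0, 0, 1.5, 0, 0, 0], [5, 0, 0, 1, 0, 0, 0], [1.5, 0, 0, 0, 0, 0, 0], [1.5, 0, 0, 0, 0, 0, 0], [1.5, 0, 0, 0, 0, 0, 0], [1.5, 0, 0, 0, 0, 0, 0], [1.5, 0, 0, 0, 0, 0, 0], [1.5, 0, 0, 0, 0, 0, 0]]]}}

```text
time: 4.33
tool_pos: [0.405, -0.3444, 0.0574]
tool_rot: [0.0, 0.918, -0.397, 0.001]
contact_force: [0.9, 0.0, 1.2]
gripper_width: 0.243
grasp_force: 62.4
```

Call:
{"op": "jog_arm", "data": {"moves": [[[1.5, 0, 0, -0.5, 0, 0, 0], [1.5, 0, 0, -1.5, 0, 0, 0], [1.5, 0, 0, -2.5, 0, 0, 0], [1.5, 0, 0, -2.5, 0, 0, 0], [1.5, -0.67, -2.52, 0, 0, 0, 0], [1.5, -0.67, -2.52, 0, 0, 0, 0], [1.5, -0.67, -2.52, 0, 0, 0, 0], [1.5, -0.67, -2.52, 0, 0, 0, 0], [1.5, -0.67, -2.52, 0, 0, 0, 0], [1.5, -0.67, -2.52, 0, 0, 0, 0], [1.5, -0.67, -2.52, 0, 0, 0, 0], [1.5, -0.67, -2.52, 0, 0, 0, 0], [1.5, -0.67, -2.52, 0, 0, 0, 0], [1.5, -0.67, -2.52, 0, 0, 0, 0], [1.5, 0, 0, 0, 0, 0, -0.086], [1.5, 0, 0, 0, 0, 0, -0.086], [1.5, 0, 0, 0, 0, 0, -0.086], [1.5, 0, 0, 0, 0, 0, 0], [1.5, 0, 0, 0, 0, 0, 0]]]}}

```text
time: 5.92
tool_pos: [0.5423, -0.1224, 0.1267]
tool_rot: [0.0, 0.961, -0.276, 0.0]
contact_force: [0.3, 0.1, -2.0]
gripper_width: 0.246
grasp_force: 62.1
```

```bash
python3 - <<'E'
from h import *
f=grab_frame("wrist");cv2.imwrite("pics/w2.png",f["color"])
stones(f,["stone_small","cradle_small","cradle_long","cradle_narrow","cradle_round","cradle_broad"])
s=state();print(s["gripper_width"],s["grasp_force"],s["joint_pos"]);go(542.6,-122.5,15.5,-32.1)
E
```

```text
stone_small 0.83 top 0.1463 [ 541.7 -122.2] [50.6 22. ] -32.0 8929
cradle_small 0.59 top 0.0179 [ 548.3 -125.4] [54.1 43.9] -31.5 1512
cradle_long 0.69 top 0.0159 [616.5  -3.8] [152.7  63.7] -30.5 11587
cradle_narrow 0.7 top 0.0172 [580.4 -63.8] [106.6  52.6] -31.4 4659
cradle_round 0.58 top 0.0197 [ 512.6 -185.5] [68.7 68.4] -30.7 6880
cradle_broad 0.9 top 0.0165 [ 469.2 -240.2] [110.3  71.3] -31.4 7463
0.23649491608852943 62.101532220840454 [-3.56084718e-01 -2.29511085e-02  1.87007835e+00  8.52122778e-07
  1.29449270e+00  1.77358903e+00]
at [ 542.2 -122.5  126.3] -32.0 shift before [ 0.04 -0.02 11.08] turn 0.001 shift after [ 0.04 -0.02 11.08]
```

View pics/w2.png

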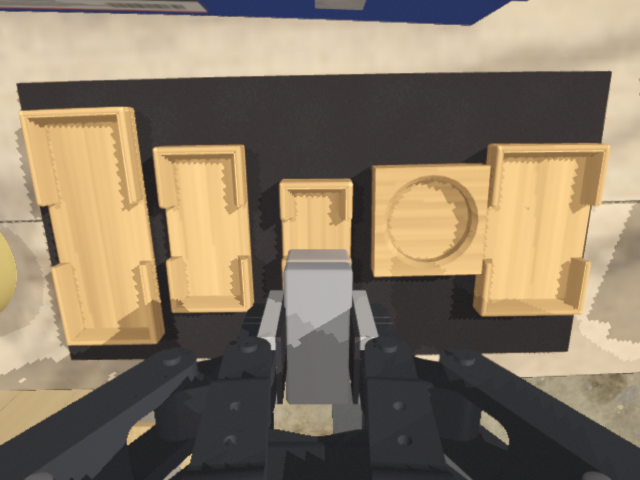

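The view shows, left to right, the long, narrow, small, round and broad cradles at columns 90, 205, 315, 430 and 545. The small stone is held square over its own cradle, and the thumb cut-outs are open for the fingers. The cradles are slightly staggered along x.

Call:
{"op": "jog_arm", "data": {"moves": [[[1.5, -0.19, -0.06, 0, 0, 0, -0.01], [1.5, 0, 0, 2.5, 0, 0, 0], [1.5, 0, 0, 2.5, 0, 0, 0], [1.5, 0, 0, 2.5, 0, 0, 0], [1.5, 0, 0, 2.0, 0, 0, 0], [1.5, 0, 0, 1.0, 0, 0, 0], [1.5, 0, 0, 0.4, 0, 0, 0], [1.5, 0, 0, 0.1, 0, 0, 0], [1.5, 0, 0, 0, 0, 0, 0], [1.5, 0, 0, 0, 0, 0, 0]]]}}

```text
time: 7.1
tool_pos: [0.5422, -0.1213, 0.018]
tool_rot: [0.0, 0.963, -0.271, 0.001]
contact_force: [0.3, -0.3, 0.2]
gripper_width: 0.245
grasp_force: 62.1
```

Call:
{"op": "jog_arm", "data": {"moves": [[[1.5, 0, 0, 0.1, 0, 0, 0], [1.5, 0, 0, 0.1, 0, 0, 0], [1.5, 0, 0, 0, 0, 0, 0], [1.5, 0, 0, 0, 0, 0, 0]]]}}

```text
time: 7.43
tool_pos: [0.5411, -0.1209, 0.0146]
tool_rot: [0.0, 0.963, -0.271, 0.0]
contact_force: [0.5, 0.4, -0.6]
gripper_width: 0.241
grasp_force: 62.1
```

```bash
python3 - <<'E'
from h import *
f=grab_frame("wrist")
stones(f,["stone_small","cradle_small"])
for i in range(4):
  s=state();print(np.round(s["tool_pos"],4),np.round(s["contact_force"],1));grab_frame("wrist")
E
```

```text
stone_small 0.69 top 0.0342 [ 540.3 -120.8] [51.1 22. ] -31.5 9005
cradle_small 0.74 top 0.0194 [ 541.3 -120.9] [71.3 44.2] -31.8 4121
[ 0.541  -0.1209  0.0144] [-0.   0.5  0.1]
[ 0.541  -0.1209  0.0144] [-0.  -0.3  0.2]
[ 0.541  -0.1209  0.0144] [-0.4  0.2  0.6]
[ 0.541  -0.1209  0.0144] [-0.8  0.5 -0.6]
```

Call:
{"op": "jog_arm", "data": {"moves": [[[1.5, 0, 0, 0.06, 0, 0, 0], [1.5, 0, 0, 0.06, 0, 0, 0], [1.5, 0, 0, 0, 0, 0, 0]]]}}

```text
time: 8.03
tool_pos: [0.541, -0.1209, 0.0143]
tool_rot: [0.0, 0.963, -0.271, -0.001]
contact_force: [-5.4, 1.6, 8.9]
gripper_width: 0.244
grasp_force: 63.4
```

Call:
{"op": "jog_arm", "data": {"moves": [[[2.6, 0, 0, 0, 0, 0, 0], [3.2, 0, 0, 0, 0, 0, 0], [3.6, 0, 0, -0.1, 0, 0, 0], [3.6, 0, 0, -0.3, 0, 0, 0], [3.6, 0, 0, -1, 0, 0, 0], [3.6, 0, 0, -2, 0, 0, 0], [3.6, 0, 0, -3, 0, 0, 0], [5.5, 0, 0, -4, 0, 0, 0], [5.5, 0, 0, -1, 0, 0, 0], [5.5, 0, 0, 0, 0, 0, 0]]]}}

```text
time: 8.87
tool_pos: [0.5443, -0.1221, 0.1333]
tool_rot: [0.0, 0.963, -0.271, 0.005]
contact_force: [-0.0, -0.1, 1.0]
gripper_width: 0.644
grasp_force: 0.0
```

```bash
python3 - <<'E'
from h import *
f=grab_frame("wrist")
stones(f,["stone_small","cradle_small","cradle_round","cradle_narrow"])
go(406.5,-347.4,140,-43.2)
E
```

```text
stone_small 0.6 top 0.034 [ 540.4 -121. ] [50.2 22. ] -31.9 2921
cradle_small 0.7 top 0.0193 [ 540.5 -120.8] [72.1 43.8] -31.8 2385
cradle_round 0.72 top 0.0197 [ 512.7 -185.5] [68.6 68.3] -30.7 6493
cradle_narrow 0.71 top 0.0167 [580.6 -63.9] [106.2  52.3] -31.2 4494
at [ 539.6 -120.4  125. ] -31.4 shift before [ 0.47 26.31 -1.5 ] turn 0.206 shift after [ 5.83 25.66 -1.5 ]
```

Call:
{"op": "jog_arm", "data": {"moves": [[[5, 0.05, 2.63, -0.2, 0, 0, 0], [5, 0.05, 2.63, -0.2, 0, 0, 0], [5, 0.05, 2.63, -0.2, 0, 0, 0], [5, 0.05, 2.63, -0.2, 0, 0, 0], [5, 0.05, 2.63, -0.2, 0, 0, 0], [5, 0.05, 2.63, -0.2, 0, 0, 0], [5, 0.05, 2.63, -0.2, 0, 0, 0], [5, 0.05, 2.63, -0.1, 0, 0, 0], [5, 0.05, 2.63, 0, 0, 0, 0], [5, 0.05, 2.63, 0, 0, 0, 0], [5, 0, 0, 0, 0, 0, 0.103], [5, 0, 0, 0, 0, 0, 0.103], [5, 0, 0, 0, 0, 0, 0], [5, 0, 0, 0, 0, 0, 0]]]}}

```text
time: 10.28
tool_pos: [0.4075, -0.3474, 0.1405]
tool_rot: [-0.001, 0.93, -0.367, -0.001]
contact_force: [0.3, -0.4, 0.1]
gripper_width: 0.584
grasp_force: 0.0
```

```bash
python3 - <<'E'
from h import *
f=grab_frame("wrist")
stones(f,["stone_narrow","stone_long"])
go(406.5,-347.4,32,-43.2)
E
```

```text
stone_narrow 0.93 top 0.0531 [ 406.8 -347.4] [83.9 30.1] -43.6 7217
stone_long 0.69 top 0.0271 [ 399.7 -341.4] [130.1  40. ] -39.9 4392
at [ 408.1 -347.4  141.5] -43.1 shift before [-0.12  0.11 10.95] turn 0.002 shift after [-0.12  0.11 10.95]
```

Call:
{"op": "jog_arm", "data": {"moves": [[[5, -0.1, 0.1, 2.5, 0, 0, 0.008], [5, 0, 0, 2.5, 0, 0, 0], [5, 0, 0, 2.5, 0, 0, 0], [5, 0, 0, 2.0, 0, 0, 0], [5, 0, 0, 1.0, 0, 0, 0], [5, 0, 0, 0.4, 0, 0, 0], [5, 0, 0, 0, 0, 0, 0], [2.2, 0, 0, 0, 0, 0, 0], [2.2, 0, 0, 0, 0, 0, 0], [2.2, 0, 0, 0, 0, 0, 0], [2.2, 0, 0, 0, 0, 0, 0], [2.2, 0, 0, 0, 0, 0, 0], [2.2, 0, 0, 0, 0, 0, 0]]]}}

```text
time: 11.52
tool_pos: [0.4078, -0.3492, 0.0351]
tool_rot: [0.001, 0.928, -0.372, 0.002]
contact_force: [-0.1, 1.5, 6.3]
gripper_width: 0.337
grasp_force: 62.2
```

```bash
python3 - <<'E'
from h import *
grab_frame("wrist");go(580.5,-63.9,140,-31.6);print(state()["grasp_force"],state()["gripper_width"])
E
```

```text
at [ 407.8 -349.2   35.1] -43.7 shift before [ -7.2  -32.56 -10.49] turn -0.211 shift after [ -0.24 -33.34 -10.49]
62.23552465438843 0.33675598929869816
```

Call:
{"op": "jog_arm", "data": {"moves": [[[2.2, 0, 0, -0.5, 0, 0, 0], [2.2, 0, 0, -1.5, 0, 0, 0], [2.2, 0, 0, -2.5, 0, 0, 0], [2.2, 0, 0, -2.5, 0, 0, 0], [2.2, 0, 0, -2.5, 0, 0, 0], [2.2, -0.6, -2.71, -0.8, 0, 0, 0], [2.2, -0.6, -2.71, 0, 0, 0, 0], [2.2, -0.6, -2.71, 0, 0, 0, 0], [2.2, -0.6, -2.71, 0, 0, 0, 0], [2.2, -0.6, -2.71, 0, 0, 0, 0], [2.2, -0.6, -2.71, 0, 0, 0, 0], [2.2, -0.6, -2.71, 0, 0, 0, 0], [2.2, -0.6, -2.71, 0, 0, 0, 0], [2.2, -0.6, -2.71, 0, 0, 0, 0], [2.2, -0.6, -2.71, 0, 0, 0, 0], [2.2, -0.6, -2.71, 0, 0, 0, 0], [2.2, -0.6, -2.71, 0, 0, 0, -0.1], [2.2, 0, 0, 0, 0, 0, -0.11], [2.2, 0, 0, 0, 0, 0, 0], [2.2, 0, 0, 0, 0, 0, 0]]]}}

```text
time: 13.23
tool_pos: [0.5786, -0.0629, 0.1355]
tool_rot: [0.0, 0.962, -0.274, -0.001]
contact_force: [-0.2, -0.4, -1.7]
gripper_width: 0.334
grasp_force: 61.4
```

```bash
python3 - <<'E'
from h import *
grab_frame("wrist");grab_frame("wrist");f=grab_frame("wrist")
stones(f,["stone_narrow","cradle_narrow","cradle_long"])
go(580.5,-63.9,19,-31.5);print(state()["grasp_force"],state()["gripper_width"])
E
```

```text
stone_narrow 0.92 top 0.1537 [578.3 -63.5] [81.2 30.2] -31.8 19242
cradle_narrow 0.63 top 0.0189 [610.6 -81.8] [52.  36.1] 58.7 1973
cradle_long 0.69 top 0.015 [616.4  -3.8] [152.3  62.7] -30.9 17342
at [578.9 -63.7 136.1] -31.7 shift before [ 0.15 -0.06 11.71] turn -0.004 shift after [ 0.15 -0.06 11.71]
61.39321446418762 0.3354889662938828
```

Call:
{"op": "jog_arm", "data": {"moves": [[[2.2, 0.3, -0.06, 0, 0, 0, -0.004], [2.2, 0, 0, 2.5, 0, 0, 0], [2.2, 0, 0, 2.5, 0, 0, 0], [2.2, 0, 0, 2.5, 0, 0, 0], [2.2, 0, 0, 2, 0, 0, 0], [2.2, 0, 0, 1, 0, 0, 0], [2.2, 0, 0, 0.6, 0, 0, 0], [2.2, 0, 0, 0.3, 0, 0, 0], [2.2, 0, 0, 0, 0, 0, 0], [2.2, 0, 0, 0, 0, 0, 0], [2.2, 0, 0, 0, 0, 0, 0]]]}}

```text
time: 14.45
tool_pos: [0.5833, -0.0644, 0.0237]
tool_rot: [-0.0, 0.963, -0.271, 0.001]
contact_force: [-0.8, 0.2, -1.6]
gripper_width: 0.333
grasp_force: 61.4
```

```bash
python3 - <<'E'
from h import *
f=grab_frame("wrist")
stones(f,["stone_narrow","cradle_narrow"])
go(580.5,-63.9,19,-31.5);print(state()["contact_force"])
E
```

```text
stone_narrow 0.87 top 0.0417 [583.  -64.6] [80.7 30.1] -31.4 19129
cradle_narrow 0.7 top 0.0195 [580.8 -63.5] [106.5  52.3] -31.4 6420
at [582.8 -64.3  23.2] -31.4 shift before [-0.21  0.09  0.42] turn 0.002 shift after [-0.21  0.09  0.42]
[-0.58796485  0.29062725 -1.70443153]
```

Call:
{"op": "jog_arm", "data": {"moves": [[[2.2, -0.1, 0, 0.2, 0, 0, 0], [2.2, 0, 0, 0.15, 0, 0, 0], [2.2, 0, 0, 0.1, 0, 0, 0], [2.2, 0, 0, 0.08, 0, 0, 0], [2.2, 0, 0, 0.08, 0, 0, 0], [2.2, 0, 0, 0.08, 0, 0, 0], [2.2, 0, 0, 0, 0, 0, 0], [2.2, 0, 0, 0, 0, 0, 0]]]}}

```text
time: 15.27
tool_pos: [0.5812, -0.0635, 0.018]
tool_rot: [0.0, 0.963, -0.271, -0.001]
contact_force: [-11.0, 2.2, 16.0]
gripper_width: 0.335
grasp_force: 63.8
```

Call:
{"op": "jog_arm", "data": {"moves": [[[3.4, 0, 0, -0.05, 0, 0, 0], [4.0, 0, 0, -0.05, 0, 0, 0], [4.3, 0, 0, -0.1, 0, 0, 0], [4.3, 0, 0, -0.4, 0, 0, 0], [4.3, 0, 0, -1, 0, 0, 0], [4.3, 0, 0, -2, 0, 0, 0], [4.3, 0, 0, -3, 0, 0, 0], [6.5, 0, 0, -4, 0, 0, 0], [6.5, 0, 0, -1, 0, 0, 0], [6.5, 0, 0, 0, 0, 0, 0], [6.5, 0, 0, 0, 0, 0, 0]]]}}

```text
time: 16.18
tool_pos: [0.5819, -0.0638, 0.1326]
tool_rot: [-0.0, 0.963, -0.271, 0.001]
contact_force: [-0.2, -0.5, -0.6]
gripper_width: 0.761
grasp_force: 0.0
```

```bash
python3 - <<'E'
from h import *
f=grab_frame("wrist")
stones(f,["stone_narrow","cradle_narrow","cradle_long","stone_small"])
go(399.7,-341.4,140,-39.9)
E
```

```text
stone_narrow 0.9 top 0.0361 [579.6 -62.9] [83.8 30.1] -31.5 6734
cradle_narrow 0.85 top 0.0193 [580.7 -63.7] [106.1  52.1] -31.2 3265
cradle_long 0.57 top 0.0152 [616.6  -3.9] [152.   62.3] -30.4 15719
stone_small 0.83 top 0.034 [ 540.3 -120.7] [50.3 22.3] -31.6 3026
at [580.  -63.3 129.1] -31.4 shift before [-0.9  33.13 -1.09] turn 0.148 shift after [ 4.   32.9  -1.09]
```

Call:
{"op": "jog_arm", "data": {"moves": [[[6.3, -0.07, 2.55, -0.2, 0, 0, 0], [6.3, -0.07, 2.55, -0.2, 0, 0, 0], [6.3, -0.07, 2.55, -0.2, 0, 0, 0], [6.3, -0.07, 2.55, -0.2, 0, 0, 0], [6.3, -0.07, 2.55, -0.2, 0, 0, 0], [6.3, -0.07, 2.55, 0, 0, 0, 0], [6.3, -0.07, 2.55, 0, 0, 0, 0], [6.3, -0.07, 2.55, 0, 0, 0, 0], [6.3, -0.07, 2.55, 0, 0, 0, 0], [6.3, -0.07, 2.55, 0, 0, 0, 0], [6.3, -0.07, 2.55, 0, 0, 0, 0], [6.3, -0.07, 2.55, 0, 0, 0, 0], [6.3, -0.07, 2.55, 0, 0, 0, 0.074], [6.3, 0, 0, 0, 0, 0, 0.074], [6.3, 0, 0, 0, 0, 0, 0], [6.3, 0, 0, 0, 0, 0, 0]]]}}

```text
time: 17.77
tool_pos: [0.4002, -0.3414, 0.1402]
tool_rot: [-0.001, 0.94, -0.34, -0.001]
contact_force: [-0.1, -1.2, 0.2]
gripper_width: 0.736
grasp_force: 0.0
```

```bash
python3 - <<'E'
from h import *
grab_frame("wrist");grab_frame("wrist");f=grab_frame("wrist")
stones(f,["stone_long"])
go(399.7,-341.4,10,-39.9)
E
```

```text
stone_long 0.88 top 0.0271 [ 399.8 -341.4] [129.4  40.1] -39.8 12417
at [ 401.  -341.1  140.9] -39.8 shift before [-0.08  0.11 13.09] turn 0.002 shift after [-0.08  0.11 13.09]
```

Call:
{"op": "jog_arm", "data": {"moves": [[[6.3, -0.08, 0.1, 2.5, 0, 0, 0], [6.3, 0, 0, 2.5, 0, 0, 0], [6.3, 0, 0, 2.5, 0, 0, 0], [6.3, 0, 0, 2.5, 0, 0, 0], [6.3, 0, 0, 1.7, 0, 0, 0], [6.3, 0, 0, 0.9, 0, 0, 0], [6.3, 0, 0, 0.4, 0, 0, 0], [6.3, 0, 0, 0, 0, 0, 0], [3.2, 0, 0, 0, 0, 0, 0], [3.2, 0, 0, 0, 0, 0, 0], [3.2, 0, 0, 0, 0, 0, 0], [3.2, 0, 0, 0, 0, 0, 0], [3.2, 0, 0, 0, 0, 0, 0], [3.2, 0, 0, 0, 0, 0, 0]]]}}

```text
time: 19.13
tool_pos: [0.4007, -0.3432, 0.0133]
tool_rot: [0.001, 0.94, -0.341, 0.002]
contact_force: [-0.2, 1.3, 6.0]
gripper_width: 0.449
grasp_force: 62.5
```

```bash
python3 - <<'E'
from h import *
grab_frame("wrist");go(616.6,-3.9,140,-31.2);print(state()["grasp_force"],state()["gripper_width"],state()["contact_force"])
E
```

```text
at [ 400.6 -343.2   13.3] -39.9 shift before [ -5.19 -39.88 -12.67] turn -0.152 shift after [  0.9  -40.21 -12.67]
62.456982135772705 0.44503436877305563 [0.3147664  0.78789718 6.30754379]
```

Call:
{"op": "jog_arm", "data": {"moves": [[[3.2, 0, 0, -0.5, 0, 0, 0], [3.2, 0, 0, -1.5, 0, 0, 0], [3.2, 0, 0, -2.5, 0, 0, 0], [3.2, 0, 0, -2.5, 0, 0, 0], [3.2, 0, 0, -2.5, 0, 0, 0], [3.2, -0.37, -2.85, -2.5, 0, 0, 0], [3.2, -0.37, -2.85, -0.8, 0, 0, 0], [3.2, -0.37, -2.85, 0, 0, 0, 0], [3.2, -0.37, -2.85, 0, 0, 0, 0], [3.2, -0.37, -2.85, 0, 0, 0, 0], [3.2, -0.37, -2.85, 0, 0, 0, 0], [3.2, -0.37, -2.85, 0, 0, 0, 0], [3.2, -0.37, -2.85, 0, 0, 0, 0], [3.2, -0.37, -2.85, 0, 0, 0, 0], [3.2, -0.37, -2.85, 0, 0, 0, 0], [3.2, -0.37, -2.85, 0, 0, 0, 0], [3.2, -0.37, -2.85, 0, 0, 0, 0], [3.2, -0.37, -2.85, 0, 0, 0, -0.05], [3.2, -0.37, -2.85, 0, 0, 0, -0.05], [3.2, 0, 0, 0, 0, 0, -0.052]]]}}

```text
time: 20.85
tool_pos: [0.6152, 0.0022, 0.1384]
tool_rot: [-0.001, 0.964, -0.266, -0.001]
contact_force: [-0.6, -0.5, -2.7]
gripper_width: 0.448
grasp_force: 61.9
```

```bash
python3 - <<'E'
from h import *
for i in range(5): f=grab_frame("wrist")
cv2.imwrite("pics/w3.png",f["color"])
stones(f,["stone_long","cradle_long"])
go(616.6,-3.9,40,-31.2);print(state()["grasp_force"],state()["gripper_width"])
E
```

```text
stone_long 0.65 top 0.152 [621.9  -7.2] [107.4  40.8] -31.4 34493
cradle_long 0.85 top 0.0191 [673.2 -37.2] [62.3 20.6] 58.9 1686
at [613.8  -2.7 138.9] -31.3 shift before [ 0.3  -0.05  9.89] turn -0.002 shift after [ 0.3  -0.05  9.89]
61.89061403274536 0.44298693356528995
```

View pics/w3.png

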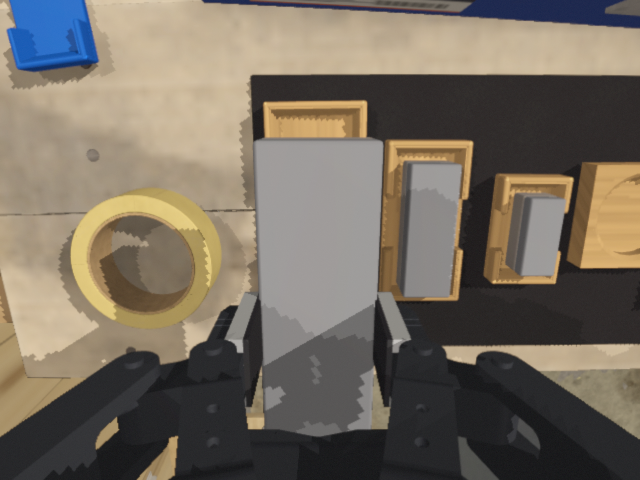

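The long stone is held square at (320,280), over its empty cradle, whose far end shows at (315,120). The narrow stone at (430,230) and the small stone at (535,235) sit in their cradles, and the tape at (145,255) is clear of the fingers.

Call:
{"op": "jog_arm", "data": {"moves": [[[3.2, 0.5, 0, 0, 0, 0, 0], [3.2, 0, 0, 2.5, 0, 0, 0], [3.2, 0, 0, 2.5, 0, 0, 0], [3.2, 0, 0, 2.5, 0, 0, 0], [3.2, 0, 0, 1.8, 0, 0, 0], [3.2, 0, 0, 1.0, 0, 0, 0], [3.2, 0, 0, 0.5, 0, 0, 0], [3.2, 0, 0, 0.2, 0, 0, 0], [3.2, 0, 0, 0, 0, 0, 0], [3.2, 0, 0, 0, 0, 0, 0], [3.2, 0, 0, 0, 0, 0, 0]]]}}

```text
time: 22.12
tool_pos: [0.6199, -0.0047, 0.031]
tool_rot: [-0.0, 0.963, -0.269, 0.001]
contact_force: [-0.7, 0.6, -3.7]
gripper_width: 0.45
grasp_force: 61.8
```

```bash
python3 - <<'E'
from h import *
f=grab_frame("wrist")
stones(f,["stone_long","cradle_long"])
go(616.6,-3.9,23,-31.2);print(state()["contact_force"])
E
```

```text
stone_long 0.6 top 0.0447 [627.7 -10. ] [108.1  40.7] -31.2 34601
cradle_long 0.86 top 0.0196 [622.7  -6.9] [138.9  62.4] -30.8 8990
at [619.3  -4.6  30.3] -31.2 shift before [-0.27  0.08  0.73] turn 0.0 shift after [-0.27  0.08  0.73]
[-0.40243415 -0.07737625 -2.74499389]
```

Call:
{"op": "jog_arm", "data": {"moves": [[[3.2, -0.13, 0, 0.3, 0, 0, 0], [3.2, 0, 0, 0.2, 0, 0, 0], [3.2, 0, 0, 0.2, 0, 0, 0], [3.2, 0, 0, 0.1, 0, 0, 0], [3.2, 0, 0, 0.08, 0, 0, 0], [3.2, 0, 0, 0.08, 0, 0, 0], [3.2, 0, 0, 0, 0, 0, 0], [3.2, 0, 0, 0, 0, 0, 0]]]}}

```text
time: 22.93
tool_pos: [0.6173, -0.0037, 0.0223]
tool_rot: [0.0, 0.963, -0.269, -0.001]
contact_force: [-10.0, 1.3, 13.6]
gripper_width: 0.451
grasp_force: 63.8
```

Call:
{"op": "jog_arm", "data": {"moves": [[[4.5, 0, 0, -0.05, 0, 0, 0], [5, 0, 0, -0.05, 0, 0, 0], [5.2, 0, 0, -0.1, 0, 0, 0], [5.2, 0, 0, -0.4, 0, 0, 0], [5.2, 0, 0, -1, 0, 0, 0], [5.2, 0, 0, -2, 0, 0, 0], [5.2, 0, 0, -3, 0, 0, 0], [6.5, 0, 0, -4, 0, 0, 0], [6.5, 0, 0, -2, 0, 0, 0], [6.5, 0, 0, 0, 0, 0, 0], [6.5, 0, 0, 0, 0, 0, 0]]]}}

```text
time: 23.85
tool_pos: [0.619, -0.004, 0.1487]
tool_rot: [-0.0, 0.963, -0.269, 0.003]
contact_force: [-0.9, 0.3, -0.5]
gripper_width: 0.759
grasp_force: 0.0
```

```bash
python3 - <<'E'
from h import *
for i in range(3): f=grab_frame("wrist")
stones(f,["stone_long","cradle_long","stone_narrow"])
g=grab_frame("top");stones(g,["stone_round","stone_broad"])
go(510,-418.5,145,-36)
E
```

```text
stone_long 0.79 top 0.0361 [616.1  -3.3] [130.   40.1] -31.3 12906
cradle_long 0.88 top 0.0193 [616.7  -3.9] [152.5  62.1] -30.6 4446
stone_narrow 0.8 top 0.0361 [579.7 -62.8] [83.9 30.5] -31.6 6274
stone_round 0.96 top 0.0537 [ 509.1 -417.5] [44.2 43. ] -18.6 346
stone_broad 0.57 top 0.0279 [ 511.5 -413.4] [88.2 44.2] -36.0 402
at [617.1  -3.8 144.6] -31.2 shift before [ 1.231e+01  4.102e+01 -4.000e-02] turn 0.084 shift after [15.72 39.85 -0.04]
```

Call:
{"op": "jog_arm", "data": {"moves": [[[6.8, 0.72, 2.41, 0, 0, 0, 0], [6.8, 0.72, 2.41, 0, 0, 0, 0], [6.8, 0.72, 2.41, 0, 0, 0, 0], [6.8, 0.72, 2.41, 0, 0, 0, 0], [6.8, 0.72, 2.41, 0, 0, 0, 0], [6.8, 0.72, 2.41, 0, 0, 0, 0], [6.8, 0.72, 2.41, 0, 0, 0, 0], [6.8, 0.72, 2.41, 0, 0, 0, 0], [6.8, 0.72, 2.41, 0, 0, 0, 0], [6.8, 0.72, 2.41, 0, 0, 0, 0], [6.8, 0.72, 2.41, 0, 0, 0, 0], [6.8, 0.72, 2.41, 0, 0, 0, 0], [6.8, 0.72, 2.41, 0, 0, 0, 0], [6.8, 0.72, 2.41, 0, 0, 0, 0], [6.8, 0.72, 2.41, 0, 0, 0, 0], [6.8, 0.72, 2.41, 0, 0, 0, 0], [6.8, 0.72, 2.41, 0, 0, 0, 0.084], [6.8, 0, 0, 0, 0, 0, 0]]]}}

```text
time: 25.8
tool_pos: [0.5086, -0.4217, 0.1455]
tool_rot: [0.001, 0.95, -0.312, 0.0]
contact_force: [-1.3, -1.5, 0.2]
gripper_width: 0.798
grasp_force: 0.0
```

```bash
python3 - <<'E'
from h import *
for i in range(5): f=grab_frame("wrist")
cv2.imwrite("pics/w4.png",f["color"])
stones(f,["stone_round","stone_broad"])
go(510,-418.5,38,-36)
E
```

```text
stone_round 0.91 top 0.0531 [ 509.6 -418.7] [45.4 45. ] -89.6 4592
stone_broad 0.68 top 0.0271 [ 511.5 -414.6] [88.5 46. ] -36.5 4832
at [ 510.5 -416.6  145.5] -35.9 shift before [ 0.07  0.18 10.75] turn 0.002 shift after [ 0.07  0.18 10.75]
```

View pics/w4.png

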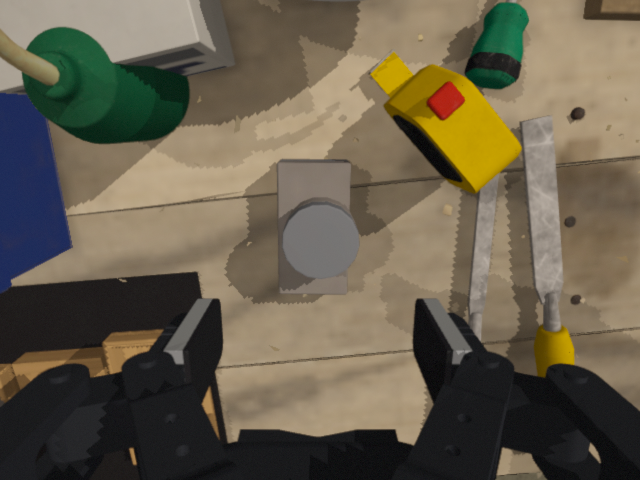

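The round stone is at (320,240) on the broad stone, centred between the fingers. The tape measure (455,125) and the bulb (110,90) are clear.

Call:
{"op": "jog_arm", "data": {"moves": [[[6.8, 0.05, 0.22, 2, 0, 0, 0], [6.8, 0, 0, 2.5, 0, 0, 0], [6.8, 0, 0, 2.5, 0, 0, 0], [6.8, 0, 0, 1.8, 0, 0, 0], [6.8, 0, 0, 1.2, 0, 0, 0], [6.8, 0, 0, 0.6, 0, 0, 0], [6.8, 0, 0, 0, 0, 0, 0], [6.8, 0, 0, 0, 0, 0, 0], [3.8, 0, 0, 0, 0, 0, 0], [3.8, 0, 0, 0, 0, 0, 0], [3.8, 0, 0, 0, 0, 0, 0], [3.8, 0, 0, 0, 0, 0, 0], [3.8, 0, 0, 0, 0, 0, 0], [3.8, 0, 0, 0, 0, 0, 0]]]}}

```text
time: 27.32
tool_pos: [0.5105, -0.421, 0.0422]
tool_rot: [0.001, 0.951, -0.309, 0.002]
contact_force: [-0.0, 0.7, 7.1]
gripper_width: 0.504
grasp_force: 61.4
```

```bash
python3 - <<'E'
from h import *
grab_frame("wrist");go(512.5,-185.4,130,-31.2);print(state()["grasp_force"],state()["gripper_width"],state()["contact_force"])
E
```

```text
at [ 510.5 -420.9   42.1] -36.0 shift before [-13.68 -19.18  -8.79] turn -0.084 shift after [-12.03 -20.25  -8.79]
61.37309432029724 0.5035339409507978 [0.10870706 1.19560325 6.32558654]
```

Call:
{"op": "jog_arm", "data": {"moves": [[[3.8, 0, 0, -0.3, 0, 0, 0], [3.8, 0, 0, -0.5, 0, 0, 0], [3.8, 0, 0, -1, 0, 0, 0], [3.8, 0, 0, -1.5, 0, 0, 0], [3.8, 0, 0, -2, 0, 0, 0], [3.8, 0, 0, -2, 0, 0, 0], [3.8, -1.37, -1.92, -1.5, 0, 0, 0], [3.8, -1.37, -1.92, 0, 0, 0, 0], [3.8, -1.37, -1.92, 0, 0, 0, 0], [3.8, -1.37, -1.92, 0, 0, 0, 0], [3.8, -1.37, -1.92, 0, 0, 0, 0], [3.8, -1.37, -1.92, 0, 0, 0, 0], [3.8, -1.37, -1.92, 0, 0, 0, 0], [3.8, -1.37, -1.92, 0, 0, 0, 0], [3.8, -1.37, -1.92, 0, 0, 0, 0], [3.8, -1.37, -1.92, 0, 0, 0, -0.084], [3.8, 0, 0, 0, 0, 0, 0], [3.8, 0, 0, 0, 0, 0, 0]]]}}

```text
time: 28.87
tool_pos: [0.5116, -0.1833, 0.1289]
tool_rot: [0.0, 0.963, -0.268, 0.001]
contact_force: [0.6, 0.1, -0.3]
gripper_width: 0.504
grasp_force: 61.0
```

```bash
python3 - <<'E'
from h import *
for i in range(4): f=grab_frame("wrist")
cv2.imwrite("pics/w5.png",f["color"])
stones(f,["stone_round","cradle_round","cradle_broad"])
go(512.5,-185.4,35,-31.2);print(state()["grasp_force"],state()["gripper_width"])
E
```

```text
stone_round 0.65 top 0.1392 [ 509.4 -183.9] [46.2 43.4] -30.9 12194
cradle_round 0.57 top 0.0196 [ 513.9 -186.3] [68.4 65.7] 59.0 4685
cradle_broad 0.73 top 0.015 [ 468.7 -241.3] [110.1  68.1] -31.4 14851
at [ 511.2 -184.7  127.7] -31.3 shift before [ 0.15 -0.01  9.27] turn -0.001 shift after [ 0.15 -0.01  9.27]
61.0440194606781 0.5077819988323957
```

View pics/w5.png

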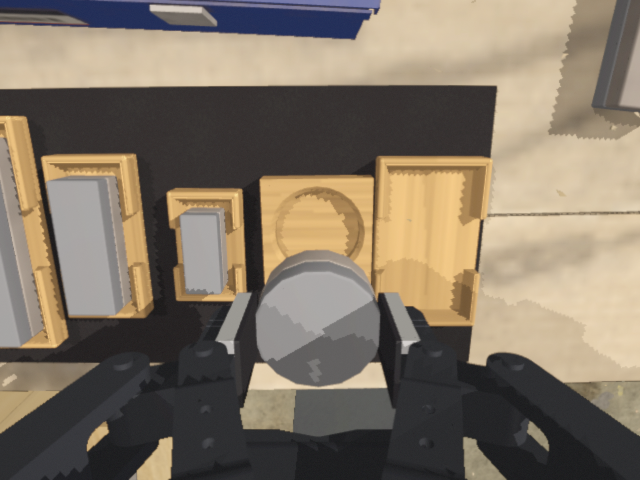

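The round stone is held at (318,318), over its own square cradle at (318,225). The broad cradle at (430,240) is still empty.

Call:
{"op": "jog_arm", "data": {"moves": [[[3.8, 0.35, -0.03, 0, 0, 0, 0], [3.8, 0, 0, 2.5, 0, 0, 0], [3.8, 0, 0, 2.5, 0, 0, 0], [3.8, 0, 0, 2.0, 0, 0, 0], [3.8, 0, 0, 1.5, 0, 0, 0], [3.8, 0, 0, 0.5, 0, 0, 0], [3.8, 0, 0, 0.2, 0, 0, 0], [3.8, 0, 0, 0, 0, 0, 0], [3.8, 0, 0, 0, 0, 0, 0], [3.8, 0, 0, 0, 0, 0, 0]]]}}

```text
time: 30.05
tool_pos: [0.5155, -0.1861, 0.0372]
tool_rot: [0.0, 0.963, -0.269, 0.001]
contact_force: [-0.0, -0.1, -0.5]
gripper_width: 0.507
grasp_force: 61.1
```

```bash
python3 - <<'E'
from h import *
f=grab_frame("wrist")
stones(f,["stone_round","cradle_round"])
go(512.5,-185.4,25,-31.2);print(state()["contact_force"])
E
```

```text
stone_round 0.88 top 0.048 [ 513.6 -184.9] [46.3 43.2] -28.5 12068
cradle_round 0.6 top 0.0198 [ 512.7 -185.6] [68.9 68.5] -30.5 7747
at [ 515.  -185.8   36.6] -31.2 shift before [-0.24  0.09  1.16] turn 0.0 shift after [-0.24  0.1   1.16]
[ 0.29847412  0.28498744 -1.41512069]
```

Call:
{"op": "jog_arm", "data": {"moves": [[[3.8, -0.04, 0.07, 0.3, 0, 0, 0], [3.8, 0, 0, 0.3, 0, 0, 0], [3.8, 0, 0, 0.2, 0, 0, 0], [3.8, 0, 0, 0.15, 0, 0, 0], [3.8, 0, 0, 0.1, 0, 0, 0], [3.8, 0, 0, 0.08, 0, 0, 0], [3.8, 0, 0, 0.08, 0, 0, 0], [3.8, 0, 0, 0.06, 0, 0, 0], [3.8, 0, 0, 0, 0, 0, 0], [3.8, 0, 0, 0, 0, 0, 0]]]}}

```text
time: 31.03
tool_pos: [0.5133, -0.1857, 0.0251]
tool_rot: [-0.0, 0.963, -0.269, -0.001]
contact_force: [-9.1, 3.4, 15.9]
gripper_width: 0.502
grasp_force: 62.7
```

Contact is at the expected height (offset 16), so I release.

Call:
{"op": "jog_arm", "data": {"moves": [[[5.1, 0, 0, -0.05, 0, 0, 0], [5.5, 0, 0, -0.05, 0, 0, 0], [5.8, 0, 0, -0.1, 0, 0, 0], [5.8, 0, 0, -0.4, 0, 0, 0], [5.8, 0, 0, -1, 0, 0, 0], [5.8, 0, 0, -2, 0, 0, 0], [5.8, 0, 0, -3, 0, 0, 0], [6.8, 0, 0, -4, 0, 0, 0], [6.8, 0, 0, -1, 0, 0, 0], [6.8, 0, 0, 0, 0, 0, 0], [6.8, 0, 0, 0, 0, 0, 0]]]}}

```text
time: 31.95
tool_pos: [0.5143, -0.1862, 0.1403]
tool_rot: [0.0, 0.963, -0.269, 0.001]
contact_force: [0.5, -0.4, -1.0]
gripper_width: 0.795
grasp_force: 0.0
```

```bash
python3 - <<'E'
from h import *
for i in range(3): f=grab_frame("wrist")
stones(f,["stone_round","cradle_round","cradle_broad"])
go(511.5,-414.6,130,-36.4)
E
```

```text
stone_round 0.59 top 0.0361 [ 511.9 -185.3] [45.3 45.1] -57.7 4282
cradle_round 0.85 top 0.0199 [ 512.5 -185.5] [68.8 68. ] -30.7 5505
cradle_broad 0.7 top 0.0187 [606.7 -21. ] [152.1  29.7] -32.8 2504
at [ 512.7 -185.4  137.1] -31.2 shift before [11.76 19.67  0.71] turn 0.091 shift after [13.5  18.52  0.71]
```

Call:
{"op": "jog_arm", "data": {"moves": [[[6.8, 1.18, 1.97, 0, 0, 0, 0], [6.8, 1.18, 1.97, 0, 0, 0, 0], [6.8, 1.18, 1.97, 0, 0, 0, 0], [6.8, 1.18, 1.97, 0, 0, 0, 0], [6.8, 1.18, 1.97, 0, 0, 0, 0], [6.8, 1.18, 1.97, 0, 0, 0, 0], [6.8, 1.18, 1.97, 0, 0, 0, 0], [6.8, 1.18, 1.97, 0, 0, 0, 0], [6.8, 1.18, 1.97, 0, 0, 0, 0], [6.8, 1.18, 1.97, 0, 0, 0, 0.091], [6.8, 0, 0, 0, 0, 0, 0], [6.8, 0, 0, 0, 0, 0, 0]]]}}

```text
time: 33.25
tool_pos: [0.5121, -0.416, 0.1378]
tool_rot: [-0.001, 0.95, -0.313, -0.001]
contact_force: [-0.7, 0.7, -0.7]
gripper_width: 0.794
grasp_force: 0.0
```

```bash
python3 - <<'E'
from h import *
for i in range(4): f=grab_frame("wrist")
stones(f,["stone_broad"])
go(511.5,-414.6,10,-36.4)
E
```

```text
stone_broad 0.69 top 0.0271 [ 511.7 -414.8] [87.9 46.1] -36.4 9880
at [ 512.7 -414.4  138.7] -36.3 shift before [-0.08  0.09 12.87] turn 0.002 shift after [-0.08  0.09 12.87]
```

Call:
{"op": "jog_arm", "data": {"moves": [[[6.8, -0.05, 0.09, 2.5, 0, 0, 0], [6.8, 0, 0, 2.5, 0, 0, 0], [6.8, 0, 0, 2.5, 0, 0, 0], [6.8, 0, 0, 2.5, 0, 0, 0], [6.8, 0, 0, 1.7, 0, 0, 0], [6.8, 0, 0, 0.8, 0, 0, 0], [6.8, 0, 0, 0.4, 0, 0, 0], [6.8, 0, 0, 0, 0, 0, 0], [3.8, 0, 0, 0, 0, 0, 0], [3.8, 0, 0, 0, 0, 0, 0], [3.8, 0, 0, 0, 0, 0, 0], [3.8, 0, 0, 0, 0, 0, 0], [3.8, 0, 0, 0, 0, 0, 0], [3.8, 0, 0, 0, 0, 0, 0]]]}}

```text
time: 34.67
tool_pos: [0.513, -0.4171, 0.0124]
tool_rot: [0.001, 0.95, -0.312, 0.002]
contact_force: [-0.4, 0.6, 6.3]
gripper_width: 0.519
grasp_force: 64.4
```

```bash
python3 - <<'E'
from h import *
grab_frame("wrist");go(468.7,-241.3,130,-31.4);print(state()["grasp_force"],state()["gripper_width"],state()["contact_force"])
E
```

```text
at [ 513.  -417.1   12.3] -36.4 shift before [-14.   -11.52 -11.77] turn -0.087 shift after [-12.94 -12.7  -11.77]
64.36246991157532 0.5207186646733325 [0.57462376 1.60351058 5.68694099]
```

Call:
{"op": "jog_arm", "data": {"moves": [[[3.8, 0, 0, -0.4, 0, 0, 0], [3.8, 0, 0, -1, 0, 0, 0], [3.8, 0, 0, -2, 0, 0, 0], [3.8, 0, 0, -2.5, 0, 0, 0], [3.8, 0, 0, -2.5, 0, 0, 0], [3.8, 0, 0, -2, 0, 0, 0], [3.8, -1.75, -1.44, -1.3, 0, 0, 0], [3.8, -1.75, -1.44, 0, 0, 0, 0], [3.8, -1.75, -1.44, 0, 0, 0, 0], [3.8, -1.75, -1.44, 0, 0, 0, 0], [3.8, -1.75, -1.44, 0, 0, 0, 0], [3.8, -1.75, -1.44, 0, 0, 0, 0], [3.8, -1.75, -1.44, 0, 0, 0, 0], [3.8, -1.75, -1.44, 0, 0, 0, -0.087], [3.8, 0, 0, 0, 0, 0, 0], [3.8, 0, 0, 0, 0, 0, 0]]]}}

```text
time: 36.05
tool_pos: [0.4667, -0.2391, 0.1266]
tool_rot: [0.0, 0.963, -0.27, -0.0]
contact_force: [-0.1, -0.2, -1.9]
gripper_width: 0.512
grasp_force: 63.3
```

```bash
python3 - <<'E'
from h import *
for i in range(4): f=grab_frame("wrist")
cv2.imwrite("pics/w6.png",f["color"])
stones(f,["stone_broad","cradle_broad"])
go(468.7,-241.3,30,-31.4);print(state()["grasp_force"],state()["gripper_width"])
E
```

```text
stone_broad 0.61 top 0.1418 [ 466.9 -240.8] [85.3 46.4] -31.6 29822
cradle_broad 0.98 top 0.0187 [ 501.6 -261.6] [68.2 32.6] 58.7 2296
at [ 467.4 -240.9  127. ] -31.5 shift before [ 0.13 -0.03  9.7 ] turn -0.001 shift after [ 0.13 -0.03  9.7 ]
63.32552790641785 0.5206020187895709
```

View pics/w6.png

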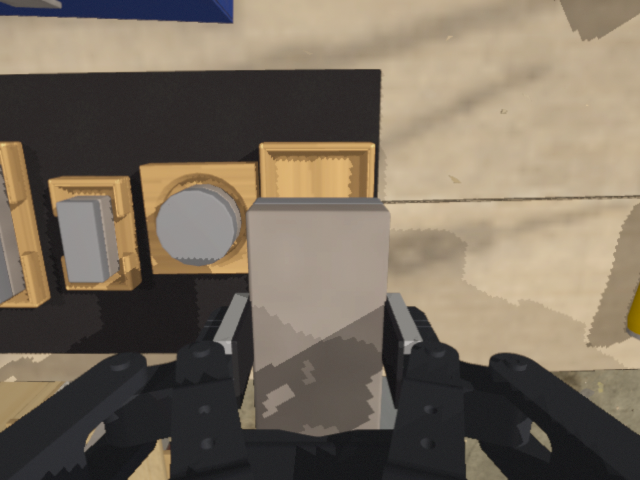

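The broad stone is held at (318,310), over its own cradle, whose far end shows at (318,165). The round stone at (198,225) and the small stone at (90,240) are seated.

Call:
{"op": "jog_arm", "data": {"moves": [[[3.8, 0.33, -0.05, 0, 0, 0, 0], [3.8, 0, 0, 2.5, 0, 0, 0], [3.8, 0, 0, 2.5, 0, 0, 0], [3.8, 0, 0, 2.3, 0, 0, 0], [3.8, 0, 0, 1.6, 0, 0, 0], [3.8, 0, 0, 0.6, 0, 0, 0], [3.8, 0, 0, 0.2, 0, 0, 0], [3.8, 0, 0, 0, 0, 0, 0], [3.8, 0, 0, 0, 0, 0, 0], [3.8, 0, 0, 0, 0, 0, 0]]]}}

```text
time: 37.18
tool_pos: [0.4716, -0.2423, 0.0316]
tool_rot: [0.001, 0.963, -0.271, 0.001]
contact_force: [0.3, -0.1, -2.9]
gripper_width: 0.522
grasp_force: 63.3
```

```bash
python3 - <<'E'
from h import *
f=grab_frame("wrist")
stones(f,["stone_broad","cradle_broad"])
go(468.7,-241.3,22,-31.4);print(state()["contact_force"])
E
```

```text
stone_broad 0.92 top 0.0463 [ 471.2 -242.3] [85.  46.3] -31.5 29827
cradle_broad 0.7 top 0.0195 [ 468.4 -241.4] [110.4  68.2] -31.3 6509
at [ 471.1 -241.9   31. ] -31.4 shift before [-0.24  0.07  0.9 ] turn -0.0 shift after [-0.24  0.07  0.9 ]
[ 0.29222695  0.85306284 -2.37418307]
```

Call:
{"op": "jog_arm", "data": {"moves": [[[3.8, -0.12, 0.06, 0.3, 0, 0, 0], [3.8, 0, 0, 0.3, 0, 0, 0], [3.8, 0, 0, 0.15, 0, 0, 0], [3.8, 0, 0, 0.1, 0, 0, 0], [3.8, 0, 0, 0.1, 0, 0, 0], [3.8, 0, 0, 0.08, 0, 0, 0], [3.8, 0, 0, 0.08, 0, 0, 0], [3.8, 0, 0, 0, 0, 0, 0], [3.8, 0, 0, 0, 0, 0, 0]]]}}

```text
time: 38.08
tool_pos: [0.4686, -0.241, 0.0213]
tool_rot: [-0.0, 0.963, -0.271, -0.002]
contact_force: [-10.4, 6.2, 17.8]
gripper_width: 0.52
grasp_force: 65.7
```

Call:
{"op": "jog_arm", "data": {"moves": [[[5.1, 0, 0, -0.05, 0, 0, 0], [5.5, 0, 0, -0.05, 0, 0, 0], [5.6, 0, 0, -0.1, 0, 0, 0], [5.6, 0, 0, -0.4, 0, 0, 0], [5.6, 0, 0, -1, 0, 0, 0], [5.6, 0, 0, -2, 0, 0, 0], [5.6, 0, 0, -3, 0, 0, 0], [5.6, 0, 0, -4, 0, 0, 0], [5.6, -2, 0, -4, 0, 0, 0], [5.6, -2, 0, -4, 0, 0, 0], [5.6, 0, 0, -4, 0, 0, 0], [5.6, 0, 0, 0, 0, 0, 0], [5.6, 0, 0, 0, 0, 0, 0], [5.6, 0, 0, 0, 0, 0, 0]]]}}

```text
time: 39.25
tool_pos: [0.4373, -0.2219, 0.2398]
tool_rot: [0.0, 0.963, -0.271, 0.0]
contact_force: [0.7, -0.1, -0.1]
gripper_width: 0.657
grasp_force: 0.0
```

```bash
python3 - <<'E'
from h import *
f=grab_frame("wrist");cv2.imwrite("pics/w7.png",f["color"])
g=grab_frame("top")
N=[a+b for b in("long","narrow","small","round","broad") for a in("stone_","cradle_")]
stones(f,N);print("top");stones(g,N)
E
```

```text
stone_long 0.83 top 0.0345 [590.9 -11.9] [100.3  17.3] -40.7 1394
cradle_long 0.62 top 0.0185 [608.7 -17.1] [154.   43.1] -34.6 1635
stone_narrow 0.68 top 0.0357 [579.  -62.9] [83.5 32. ] -31.6 3892
cradle_narrow 0.91 top 0.0189 [580.3 -64.5] [104.6  53.8] -31.3 1604
stone_small 0.95 top 0.0338 [ 539.7 -121.4] [49.3 22.8] -31.3 1688
cradle_small 0.97 top 0.0192 [ 539.8 -121. ] [71.7 44.6] -31.7 1360
stone_round 0.74 top 0.036 [ 511.7 -185.8] [44.5 43.9] -77.1 2464
cradle_round 0.68 top 0.0199 [ 512.4 -185.4] [68.6 67.6] 59.3 3417
stone_broad 0.87 top 0.0361 [ 466.8 -240.5] [87.8 46.1] -31.4 6069
cradle_broad 0.93 top 0.0194 [ 468.1 -241.6] [109.1  68.1] -31.4 2337
top
stone_long 0.79 top 0.0372 [622.2   5.3] [126.5  21.6] -32.2 339
cradle_long 0.52 top 0.02 [629.7  17.6] [150.8  28.9] -37.5 58
cradle_small 0.9 top 0.0134 [813.9  65. ] [74.  48.4] -23.3 251
stone_broad 0.7 top 0.0363 [ 466.6 -239.2] [88.3 46.6] -30.8 537
cradle_broad 0.86 top 0.0191 [ 467.9 -240.3] [110.3  68.1] -31.3 305
```

View pics/w7.png

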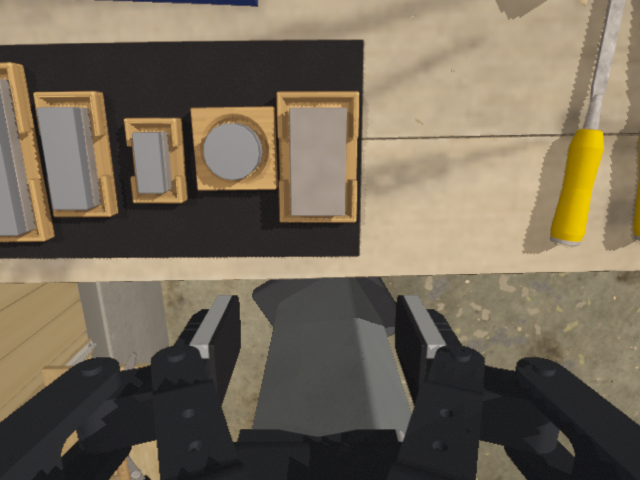

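The picture shows all five stones seated level in their own cradles: long (10,150), narrow (75,155), small (155,160), round (233,150) and broad (318,158). The gripper is clear of them.

```bash
python3 -c "
from plant import *
print(job_done())"
```

```text
the job is handed in; nothing more can be done
None
```

I set all five stones in their own cradles, released them and handed the job in at about 39 s of robot time; the last wrist picture shows them flat with the gripper clear, but the hand-in gave no verdict.

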